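Close the coverslip tub

ROBOT

A 6-joint arm with a two-finger parallel gripper is mounted at the origin on a cart in front of the work surface, level with it; the furniture and walls round the work are solid. World frame = base frame: x ahead of the robot, y to its left, z up, the work surface at z = 0. Lengths are in mm, angles in rad, forces in N, time in s.
With the tool pointing down it reaches from about 225 to 875 mm from the base axis. Payload 3.4 kg.
Tool frame: the origin (TCP) lies at the centre of the arm's flange, where the gripper is bolted on; the fingertips stand 173 mm ahead of it and the grasp point (between the pads) lies 155 mm ahead of it; z points along the fingers, y is the direction in which the jaws open and shut (so a half turn about z gives the same grasp; the last joint's range is limited). The gripper opens to 85 mm and grips with 20 to 120 N. Pads are 22 mm wide; open, the fingers measure 114 mm over their backs; the gripper's body (76 mm by 85 mm) begins 54 mm behind the grasp point. The pads swing forward as they close: fully open they stand 13 mm farther back than shut.
Start: joints at [-1.306, 0.276, 1.505, -0, 1.361, -0.121], TCP at [216.37, -532.755, 404.728] pointing down, gripper open.
Joint ranges: [-2.89, 2.89], [-0.75, 2.08], [0.22, 2.7], [-1.18, 4.32], [0.11, 2.71], [-2.7, 2.7]. Speed limits (rad/s): [2.57, 2.57, 3.14, 3.14, 3.14, 3.14].

INTERFACE

Orientations are given as a unit quaternion [w, x, y, z].
In Python, from station import bot gives the robot as it stands.
- The arm moves only by the tool drive_tool, never from a script. Its argument "series" is a list of rows, each a list of 7 numbers: the turn, a rotation vector about the tool's x, y, z in rad, then the shift along the tool's x, y, z in cm, then the opening in per cent of the stroke, from 0 (shut) to 100 (fully open). In form: [[wx, wy, wz, dx, dy, dz, jaw], ...]. A call has 1 to 20 rows; each row is the pose to reach, as a shift and turn from the pose commanded when the call began, along the tool's axes at that moment; what a row does not reach only later rows make up. A row lasts 1/8 s, in which the tool goes at most 62.5 mm and 10.7 degrees, less where a joint would pass 70% of its speed; a pose out of reach is approached as far as the arm can. A call with a gripper value outside its range is refused whole. The fingers move at their own pace and stop on an object; "force" is the grip in N (left out, the last holds). Time passes only in rows, so rows that repeat a pose let the fingers close. It gives the time, the measured TCP pose, the force and the opening at its end, in the units of the state.
- bot.sense(): the state, without advancing time (a new reading comes with each control period).
- bot.snapshot(name): name is "scene" or "top" or "wrist"; returns a dict with "image" (400x640x3 uint8, red, green, blue), "range_z" (400x640 float32, mm along the optical axis (not along the pixel's ray), 0 where there is no reading), "intrinsics" (3x3 intrinsics, pixels), "k1" (the pictures are not rectified: a ray, as slopes to the right and down, at radius r is drawn at 1 + k1 r^2 times it, then the intrinsics apply), "xyz" and "orientation" of the camera in the world; the wrist camera has in their place "tool_from_camera" (4x4, takes a point from camera to tool coordinates, whose origin is the TCP and whose axes are the flange's). Camera axes: x right, y down, z forward; pixel columns grow to the right and rows downward; lengths in mm; the calibration is good to about 2 mm. A picture is of the moment at which its call begins: read the wrist's pose just before it.
- bot.finish_job(): hands the job in, once; it reports no verdict.
The state is a dict: "clock": time; "joints": joint angles; "joint_vel": joint speeds; "tau": joint torques, N m; "tool_pos": TCP position; "tcp_rot": TCP orientation; "contact_force": force on the tool from outside, world axes, zero at the start; "ft_torque": the same for the moment, N m; "finger_gap": opening from 0.0 (shut) to 1.0 (fully open).
Only numpy, scipy, OpenCV 4.12 (cv2) and the standard library are available. Lean on these libraries where they do the work, as an engineer would, in place of code of your own. Each camera call takes 0.05 s, during which the arm holds its last target.

TASK

A specimen jar has been put into the grey tub beside a box of cover slips; it stands above the rim, so the lid cannot seat. Lift the jar out and stand it upright in the shallow steel tray, keeping it upright all the way; then put the lid on the tub so that it drops home and lies flat on the rim all round.

Things in the scene. Friction and masses are not known exactly. Their poses are not given: they have to be found in the camera images.
- jar_center (a point): small clear specimen jar with a white screw lid, 42 mm across, 54 mm tall, loose; point at its centre, 27 mm above its underside, z up. It stands in the tub, 30 mm from the tub's centre to one side or the other along the tub's y and within 6 mm of the centre in x, and reaches 20 mm above the rim. The other side holds a box of cover slips 32 mm square and 19 mm high, not in the way
- lid_grip (a point): loose square grey lid lying right way up, with a black bridge handle. Point: centre of the handle's bar (16 mm wide in x, 86 long in y, 16 high, 18 mm free below it), above the lid's centre. Plate 152 x 152 x 5 mm, its top 26 mm below the point. Under it a square plug frame of 96 mm, 8 mm deep (foot 39 mm below the point), drops into the tub's mouth with 12 mm of play each way
- tub: open square grey tub that stays where it is; origin at the centre of its underside, x and y along its sides, z up. Inside 120 x 120 mm, floor 4 mm above the origin, rim 36 mm above it; the rim is 8 mm wide all round (136 mm outside). With the lid seated, the lid's point is 67 mm above the tub's origin. Keep clear of a microscope 0.5 m high right of it (y below -0.05, x over 0.45)
- tray: shallow square steel tray that stays where it is, 96 mm outside, 90 mm inside, floor 3 mm and lip 12 mm above the worktop; origin at the centre of its underside, z up. Beyond it to the left stands a drawer cabinet 0.6 m high (y over 0.47, x 0.35 to 0.75)
Not all that is in view belongs to the job. What is shaped like the part that bears jar_center but turquoise is not meant.

How it is judged (in metres and radians):
At the end, for the whole second after the job is handed in: The jar stands upright (within 6 degrees) on the floor of the steel tray, its centre within 45 mm of the tray's centre; the lid lies flat on the tub's rim (within 3 mm in height and 2 degrees), its plug inside the mouth, within 20 mm of the tub's centre (horizontal distance between jar_center and tray below 0.045 m and z of jar_center in the frame of tray below 0.036 m and angle between jar_center's own z axis and vertical below 0.1 rad and z of lid_grip in the frame of tub between 0.063 and 0.07 m and horizontal distance between lid_grip and tub below 0.02 m and angle between lid_grip's own z axis and vertical below 0.04 rad); the robot touches nothing.
It fails at once if the jar is tipped over (more than 40 degrees) (angle between jar_center's own z axis and vertical above 0.7 rad).
It also fails if it takes over 59 s, if anything falls off the work surface, if the arm or the gripper's body presses on something with over 40 N, if the wrist force passes 120 N, or if a joint passes its speed limit or range.

## Working session

There is one attempt and no reset: what is moved stays moved. The work goes in short steps, Python scripts to look and compute and a tool call to move; the robot and the scene stay as the last step left them, time stands still between calls to the robot, and variables do not carry over. Pictures are saved under pics/ and viewed, and the job is handed in when it is done.

Besides the shell and the picture viewer there is one more tool, called after ">>>" as a command line: name --pt "numbers of a row" for each row, then --argument value for the rest. drive_tool: Moves the arm, as the interface text tells. Its arguments: {"type":"object","properties":{"series":{"type":"array"},"force":{"type":"number"}},"required":["series"]}

```bash
ls; mkdir -p pics; python3 - <<'E'
from station import bot
import cv2,numpy as np,pickle
s=bot.sense();print(s)
for n in("scene","top","wrist"):
    d=bot.snapshot(n);cv2.imwrite(f"pics/{n}0.png",d["image"][:,:,::-1]);pickle.dump(d,open(f"{n}0.pkl","wb"))
    print(n,{k:v for k,v in d.items() if k not in("image","range_z")})
E
```

```text
pics
{'clock': 0.0, 'joints': array([-1.30598088e+00,  2.76583651e-01,  1.50611724e+00,  1.51110352e-05,
        1.36069472e+00, -1.20994161e-01]), 'joint_vel': array([-0.00171288, -0.00081219,  0.00065188,  0.00137909,  0.00068203,
        0.00095618]), 'tau': array([-1.91694409e-03, -4.16776836e+01, -2.45808291e+01, -2.07864309e-04,
        1.10605647e-02, -6.34641779e-06]), 'tool_pos': array([ 216.32350277, -532.53049815,  403.85222803]), 'tcp_rot': array([-8.99678918e-04,  9.81451400e-01,  1.91708991e-01, -5.74011471e-05]), 'contact_force': array([-0.85846454,  0.5174883 ,  1.35512659]), 'ft_torque': array([-0.06147208, -0.01579148,  0.00532014]), 'finger_gap': 0.9999137425807804}
scene {'intrinsics': array([[463.62915038,   0.        , 318.90624038],
       [  0.        , 463.62915038, 202.4060025 ],
       [  0.        ,   0.        ,   1.        ]]), 'k1': -0.041654735414835574, 'xyz': array([ 14.13477571, 774.42951229, 427.78151831]), 'orientation': array([ 0.18727276, -0.30713465,  0.78507778, -0.5042322 ])}
top {'intrinsics': array([[484.83239666,   0.        , 318.70779972],
       [  0.        , 484.83239666, 208.27553255],
       [  0.        ,   0.        ,   1.        ]]), 'k1': -0.13838675927325317, 'xyz': array([379.44314139, 177.60767896, 876.9367216 ]), 'orientation': array([-0.07255161,  0.70499013, -0.70402773,  0.0454988 ])}
wrist {'intrinsics': array([[289.2735647 ,   0.        , 319.98078941],
       [  0.        , 289.2735647 , 197.58864998],
       [  0.        ,   0.        ,   1.        ]]), 'k1': 0.015844389503181823, 'tool_from_camera': array([[-6.44822030e-04, -9.58871997e-01, -2.83838120e-01,
         7.17275333e+01],
       [ 9.99999674e-01, -7.56460436e-04,  2.83707167e-04,
         1.17174389e+00],
       [-4.86751165e-04, -2.83837844e-01,  9.58872172e-01,
         3.19074992e+01],
       [ 0.00000000e+00,  0.00000000e+00,  0.00000000e+00,
         1.00000000e+00]])}
```

View pics/top0.png

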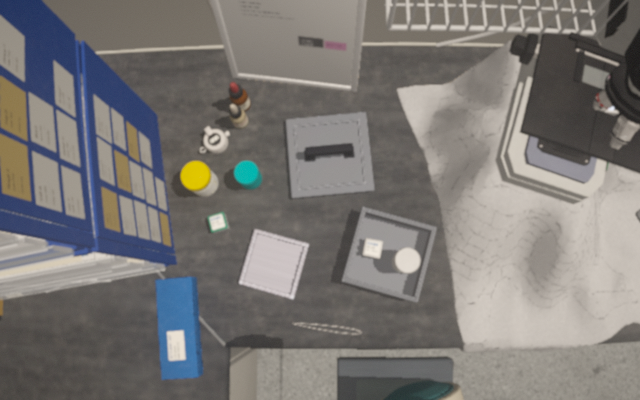

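View pics/scene0.png

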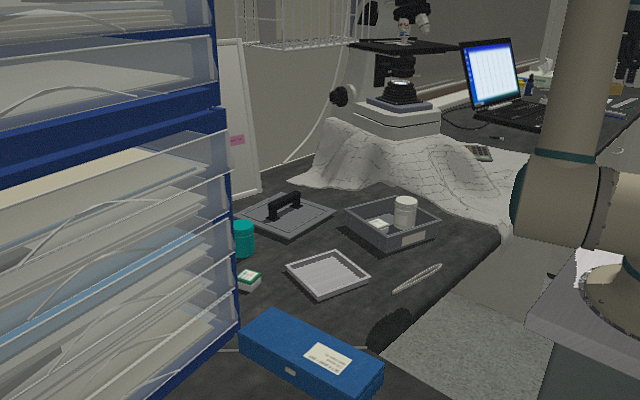

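View pics/wrist0.png

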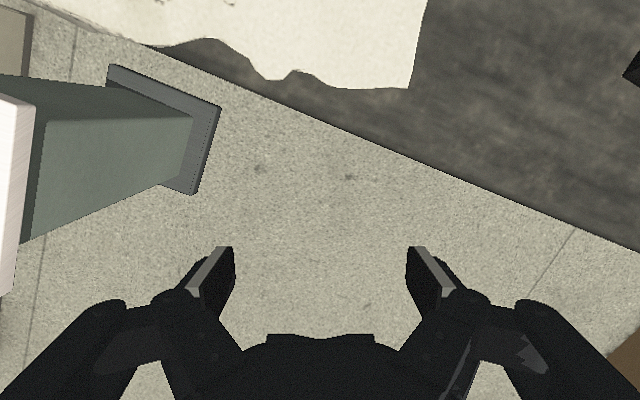

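The top view shows the jar's white cap near (407,260), the slip box at (372,248), the tub around (389,255), the tray around (274,264) and the lid handle at (329,152). The turquoise jar at (247,174) is the decoy. I'll enlarge these areas.

```bash
python3 - <<'E'
import cv2
a=cv2.imread("pics/top0.png");cv2.imwrite("pics/top0c.png",cv2.resize(a[100:310,230:450],None,fx=3.5,fy=2.85*3.5/3.5,interpolation=cv2.INTER_CUBIC) if 0 else cv2.resize(a[100:300,230:450],None,fx=3,fy=3,interpolation=cv2.INTER_CUBIC))
b=cv2.imread("pics/scene0.png");cv2.imwrite("pics/scene0c.png",cv2.resize(b[170:310,230:450],None,fx=3.6,fy=3.6,interpolation=cv2.INTER_CUBIC))
E
```

```text
(no output)
```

View pics/top0c.png

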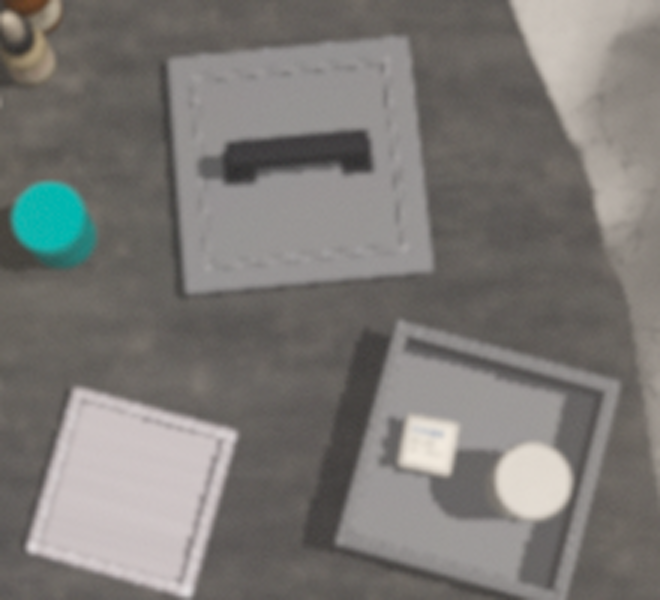

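View pics/scene0c.png

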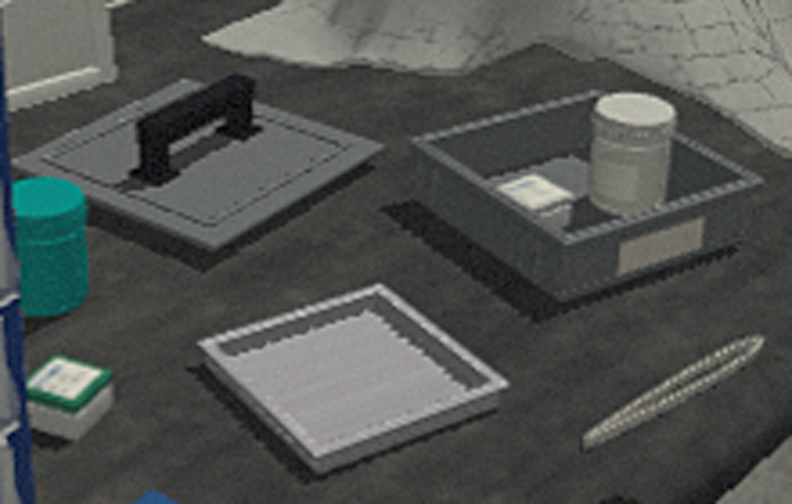

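```bash
cat >h.py <<'E'
import numpy as np,cv2,pickle
from scipy.spatial.transform import Rotation as R
from scipy.optimize import least_squares
def rot(q): return R.from_quat([q[1],q[2],q[3],q[0]]).as_matrix()
def cam(d,s=None):
    if "xyz" in d: return rot(d["orientation"]),np.array(d["xyz"])
    T=d["tool_from_camera"];Rt=rot(s["tcp_rot"]);return Rt@T[:3,:3],Rt@T[:3,3]+s["tool_pos"]
def ray(d,uv,s=None):
    K=d["intrinsics"];p=np.array([(uv[0]-K[0,2])/K[0,0],(uv[1]-K[1,2])/K[1,1]]);q=p.copy()
    for _ in range(30): q=p/(1+d["k1"]*(q@q))
    Rm,t=cam(d,s);return t,Rm@np.array([q[0],q[1],1])
def plane(d,uv,z,s=None):
    t,v=ray(d,uv,s);return t+v*(z-t[2])/v[2]
def depth(d,uv,s=None):
    t,v=ray(d,uv,s);u=np.round(uv).astype(int);return t+v*np.median(d["range_z"][u[1]-1:u[1]+2,u[0]-1:u[0]+2])
def tri(rs):
    A=np.zeros((3,3));b=np.zeros(3)
    for t,v in rs:
        v=v/np.linalg.norm(v);P=np.eye(3)-np.outer(v,v);A+=P;b+=P@t
    x=np.linalg.solve(A,b);return x,[np.linalg.norm(np.cross(x-t,v/np.linalg.norm(v))) for t,v in rs]
E
python3 - <<'E'
from h import *
T=pickle.load(open("top0.pkl","rb"));S=pickle.load(open("scene0.pkl","rb"))
np.set_printoptions(precision=1,suppress=True)
names="left back right front".split()
# order by scene: left back right front
top={"tub":[(342.3,282.3),(363.3,207.3),(436.7,227.3),(418.3,300.7)],"tray":[(239,283.3),(255.3,229),(309,244),(293.3,299)],"lid":[(285.3,119.3),(366.3,112.7),(374.3,190.7),(291.3,198)]}
sc={"tub":[(344.4,209.7),(396.1,195.8),(441.9,220.6),(385.6,237.5)],"tray":[(285,265.8),(335.6,249.2),(371.1,276.4),(318.1,297.8)],"lid":[(233.6,214.4),(281.7,192.2),(336.4,211.1),(288.9,239.4)]}
zz={"tub":36,"tray":12,"lid":13}
for k in top:
    for sh in range(4):
        X=[tri([ray(T,top[k][(i+sh)%4]),ray(S,sc[k][i])]) for i in range(4)]
        e=max(x[1][0] for x in X)
        if e<6:
            P=np.array([x[0] for x in X]);print(k,sh,e,"\n",P,P.mean(0))
    P=np.array([plane(T,u,zz[k]) for u in top[k]]);Q=np.array([plane(S,u,zz[k]) for u in sc[k]])
    for nm,P in(("top",P),("scene",Q)):
        dg=P[2]-P[0];dg2=P[3]-P[1];e=P[1]-P[0];f=P[2]-P[1]
        print(nm,"centre",P.mean(0),"sides",np.linalg.norm(np.roll(P,-1,0)-P,axis=1),"edge ang",[round(np.degrees(np.arctan2(*(v[1::-1])))%90,1) for v in np.roll(P,-1,0)-P])
for n,a,b in(("jar",(407.7,260.3),(406.1,201.4)),("handle top",(329,150),(284.4,197.8)),("box",(373,248.3),(379,222.5))):
    print(n,*tri([ray(T,a),ray(S,b)]),"depth",depth(T,a),depth(S,b))
E
```

```text
tub 1 2.076936348598592 
 [[522.5 131.   32.8]
 [486.9   2.5  32.4]
 [359.9  38.   32. ]
 [394.  170.2  35.7]] [440.8  85.4  33.2]
top centre [440.8  85.9  36. ] sides [135.9 133.  131.4 133.8] edge ang [np.float64(74.1), np.float64(74.4), np.float64(74.4), np.float64(76.4)]
scene centre [437.6  90.3  36. ] sides [131.6 131.  132.9 127.1] edge ang [np.float64(74.3), np.float64(74.1), np.float64(72.7), np.float64(73.5)]
tray 1 0.6714605284820289 
 [[487.5 326.1   9.4]
 [460.5 228.2  10.2]
 [363.  255.5  11.6]
 [389.1 353.2   9.6]] [425.  290.7  10.2]
top centre [425.2 290.7  12. ] sides [101.6 101.3 101.4 101.4] edge ang [np.float64(74.5), np.float64(74.5), np.float64(74.5), np.float64(74.7)]
scene centre [422.9 292.6  12. ] sides [101.4  99.  102.2 101.3] edge ang [np.float64(75.3), np.float64(75.1), np.float64(76.6), np.float64(74.7)]
lid 0 2.543235395112454 
 [[692.3 272.8  15.3]
 [707.8 122.4  10.7]
 [558.1 110.1  10.2]
 [544.4 261.1  10.6]] [625.7 191.6  11.7]
top centre [626.  192.2  13. ] sides [152.7 150.1 151.4 151.5] edge ang [np.float64(4.4), np.float64(4.7), np.float64(5.0), np.float64(5.2)]
scene centre [623.1 193.5  13. ] sides [143.8 150.  149.8 152.1] edge ang [np.float64(4.4), np.float64(4.3), np.float64(5.2), np.float64(2.1)]
jar [428.4  58.8  56.9] [np.float64(0.3429410227277856), np.float64(0.34294102272775895)] depth [428.5  59.4  59.5] [424.1  65.6  60.5]
handle top [625.2 192.3  45.6] [np.float64(0.5001623309951374), np.float64(0.5001623309951738)] depth [624.6 192.   46.3] [622.2 195.9  47.9]
box [450.9 114.2  24. ] [np.float64(1.1873727826964882), np.float64(1.187372782696376)] depth [452.  114.8  22.6] [450.4 112.8  23.5]
```

```bash
cat >>h.py <<'E'
def go(cur,yaw,targets):
    "cur mm, yaw rad = angle of tool y; targets list of (x,y,z,yawdeg)"
    y=np.array([np.cos(yaw),np.sin(yaw),0]);z=np.array([0,0,-1]);x=np.cross(y,z);Rt=np.c_[x,y,z]
    for t in targets:
        d=Rt.T@(np.array(t[:3])-cur)/10;w=-(np.radians(t[3])-yaw)
        print("wz %.3f"%w,"shift cm",d.round(2))
E
python3 - <<'E'
from h import *
go(np.array([216.37,-532.755,404.728]),-1.185,[(250,-250,404,-40),(310,-30,400,-15.5),(433,60,335,-15.5)])
E
```

```text
wz -0.487 shift cm [ 13.76 -24.93   0.07]
wz -0.914 shift cm [ 27.59 -43.06   0.47]
wz -0.914 shift cm [ 42.38 -46.77   6.97]
```

>>> drive_tool --pt "0 0 -0.48 13.8 -24.9 0.1 75" --pt "0 0 -0.48 13.8 -24.9 0.1 75" --pt "0 0 -0.48 13.8 -24.9 0.1 75" --pt "0 0 -0.48 13.8 -24.9 0.1 75" --pt "0 0 -0.48 13.8 -24.9 0.1 75" --pt "0 0 -0.914 27.6 -43.1 0.5 75" --pt "0 0 -0.914 27.6 -43.1 0.5 75" --pt "0 0 -0.914 27.6 -43.1 0.5 75" --pt "0 0 -0.914 27.6 -43.1 0.5 75" --pt "0 0 -0.914 42.4 -46.8 7 75" --pt "0 0 -0.914 42.4 -46.8 7 75" --pt "0 0 -0.914 42.4 -46.8 7 75" --pt "0 0 -0.914 42.4 -46.8 7 75" --pt "0 0 -0.914 42.4 -46.8 7 75" --pt "0 0 -0.914 42.4 -46.8 7 75"

```text
clock: 2.02
tool_pos: [432.3, 59.8, 335.2]
tcp_rot: [0.0, 0.796, 0.605, 0.0]
contact_force: [-0.0, -0.4, -0.2]
finger_gap: 0.748
```

```bash
cat >look.py <<'E'
import sys,pickle,cv2
from station import bot
n,c=sys.argv[1:3];s=bot.sense();d=bot.snapshot(c);pickle.dump((s,d),open(n+".pkl","wb"))
cv2.imwrite(f"pics/{n}.png",d["image"][:,:,::-1]);print(s["clock"],s["tool_pos"].round(2),s["tcp_rot"].round(4),s["contact_force"].round(1),s["finger_gap"],s["joints"].round(3))
E
python3 look.py w1 wrist
```

```text
2.025 [432.29  59.78 335.2 ] [3.000e-04 7.964e-01 6.047e-01 1.000e-04] [-0.  -0.4 -0.2] 0.7480645708263868 [-0.022  0.122  1.893 -0.     1.126  0.25 ]
```

View pics/w1.png

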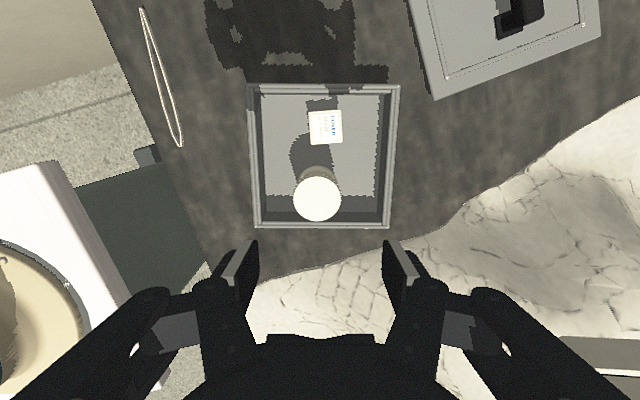

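The jar's cap is centred near (317,199). The tub rim corners are near (247,86), (400,85), (388,228) and (255,228).

```bash
python3 - <<'E'
from h import *
np.set_printoptions(precision=1,suppress=True)
s,d=pickle.load(open("w1.pkl","rb"));T=pickle.load(open("top0.pkl","rb"));S=pickle.load(open("scene0.pkl","rb"))
print("jar",plane(d,(317,199),58,s),depth(d,(317,199),s),tri([ray(d,(317,199),s),ray(T,(407.7,260.3)),ray(S,(406.1,201.4))]))
P=np.array([plane(d,u,36,s) for u in[(247,86),(400,85),(388.5,228),(255.5,228)]]);print(P,P.mean(0),[np.degrees(np.arctan2(v[1],v[0]))%90 for v in np.roll(P,-1,0)-P])
cv2.imwrite("pics/w1c.png",cv2.resize(d["image"][70:240,235:415,::-1],None,fx=3.3,fy=3.3,interpolation=cv2.INTER_CUBIC))
E
```

```text
jar [429.4  57.4  58. ] [429.6  57.8  59.6] (array([428.9,  57.9,  56.5]), [np.float64(1.00759804416035), np.float64(1.0375200878846584), np.float64(0.3131992327707979)])
[[397.  165.2  36. ]
 [524.2 130.5  36. ]
 [487.6   3.   36. ]
 [360.4  38.5  36. ]] [442.3  84.3  36. ] [np.float64(74.71945703425662), np.float64(74.01461018283992), np.float64(74.38478531320561), np.float64(73.88349536976158)]
```

View pics/w1c.png

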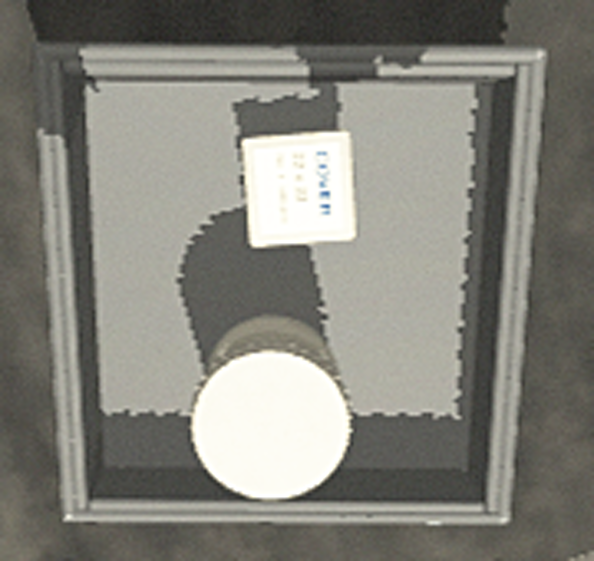

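>>> drive_tool --pt "0 0 0 -0.28 -0.28 5 70" --pt "0 0 0 -0.28 -0.28 8 70" --pt "0 0 0 -0.28 -0.28 10.5 70" --pt "0 0 0 -0.28 -0.28 12.5 70" --pt "0 0 0 -0.28 -0.28 14 70" --pt "0 0 0 -0.28 -0.28 14.7 70" --pt "0 0 0 -0.28 -0.28 14.7 70" --pt "0 0 0 -0.28 -0.28 14.7 70"

```text
clock: 3.08
tool_pos: [430.0, 58.3, 188.4]
tcp_rot: [0.001, 0.796, 0.605, 0.001]
contact_force: [0.2, -0.4, -0.0]
finger_gap: 0.701
```

```bash
python3 look.py w2 wrist
```

```text
3.075 [429.96  58.28 188.38] [6.000e-04 7.962e-01 6.050e-01 6.000e-04] [ 0.2 -0.4 -0. ] 0.7009202262942972 [-0.026  0.315  2.105 -0.     0.72   0.246]
```

View pics/w2.png

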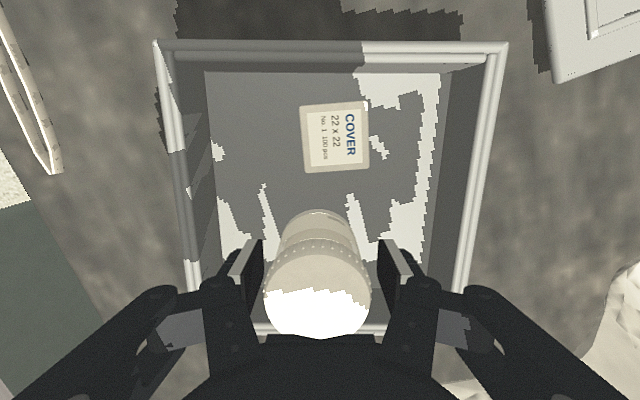

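The jar (cap near (318,285)) sits centred between the pads at (247,270) and (395,270), clear of the box and the walls. Next I close on it.

>>> drive_tool --pt "0 0 0 0 0 0 35" --pt "0 0 0 0 0 0 35" --pt "0 0 0 0 0 0 35" --pt "0 0 0 0 0 0 35" --pt "0 0 0 0 0 0 35" --pt "0 0 0 0 0 0 35" --force 40

```text
clock: 3.88
tool_pos: [429.8, 58.5, 188.3]
tcp_rot: [0.0, 0.796, 0.605, 0.0]
contact_force: [-1.7, 0.0, 5.7]
finger_gap: 0.469
```

>>> drive_tool --pt "0 0 0 0 0 -0.5 35" --pt "0 0 0 0 0 -1.5 35" --pt "0 0 0 0 0 -3 35" --pt "0 0 0 0 0 -5 35" --pt "0 0 0 0 0 -7 35" --pt "0 0 0 0 0 -8 35" --pt "0 0 0 0 0 -8 35" --pt "0 0 0 0 0 -8 35"

```text
clock: 4.88
tool_pos: [429.3, 58.5, 267.2]
tcp_rot: [-0.0, 0.796, 0.605, -0.001]
contact_force: [-0.6, 0.0, -0.9]
finger_gap: 0.467
```

```bash
python3 look.py w3 wrist; python3 look.py s3 scene; python3 - <<'E'
from h import *
import cv2
a=cv2.imread("pics/s3.png")[120:310,230:520];b=cv2.imread("pics/w3.png")[150:350,180:470]
cv2.imwrite("pics/m3.png",cv2.resize(np.vstack([a,b]),None,fx=1.5,fy=1.5))
T=pickle.load(open("top0.pkl","rb"));s=pickle.load(open("w3.pkl","rb"))[0]
go(s["tool_pos"],np.radians(-15.6),[(424.5,291,268,-15.6),(424.5,291,189,-15.6)])
E
```

```text
4.875 [429.27  58.46 267.16] [-4.000e-04  7.961e-01  6.051e-01 -5.000e-04] [-0.6  0.  -0.9] 0.46721173492612406 [-0.026  0.196  2.003 -0.     0.944  0.246]
4.925 [429.28  58.45 267.02] [-5.000e-04  7.961e-01  6.051e-01 -6.000e-04] [ 0.5 -0.1 -1.7] 0.4712560944574319 [-0.026  0.196  2.003 -0.     0.944  0.245]
wz -0.000 shift cm [22.27 -6.71 -0.08]
wz -0.000 shift cm [22.27 -6.71  7.82]
```

View pics/m3.png

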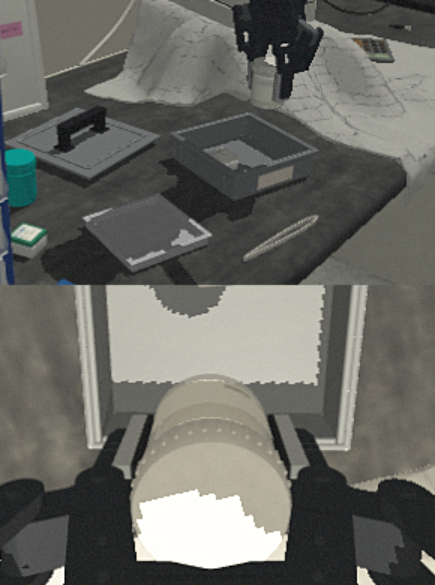

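The jar is held upright, clear of the rim. I'll carry it over the tray.

>>> drive_tool --pt "0 0 0 2 -0.6 0 35" --pt "0 0 0 5 -1.5 0 35" --pt "0 0 0 9 -2.7 0 35" --pt "0 0 0 13 -3.9 0 35" --pt "0 0 0 17 -5.1 0 35" --pt "0 0 0 20 -6 0 35" --pt "0 0 0 21.7 -6.5 0 35" --pt "0 0 0 22.3 -6.7 0 35" --pt "0 0 0 22.3 -6.7 0 35" --pt "0 0 0 22.3 -6.7 0 35"

```text
clock: 6.22
tool_pos: [424.8, 290.3, 267.6]
tcp_rot: [0.0, 0.796, 0.605, -0.0]
contact_force: [0.3, -0.5, -1.0]
finger_gap: 0.468
```

```bash
python3 look.py w4 wrist; python3 look.py t4 top;python3 - <<'E'
from h import *
a=cv2.imread("pics/t4.png")[200:330,200:450];b=cv2.imread("pics/w4.png")
cv2.imwrite("pics/m4.png",np.vstack([cv2.resize(a,None,fx=1.6,fy=1.6),cv2.resize(b,(400,250))]))
E
```

```text
6.225 [424.8  290.31 267.58] [ 2.000e-04  7.964e-01  6.047e-01 -4.000e-04] [ 0.3 -0.5 -1. ] 0.46833292118649 [ 4.640e-01  3.040e-01  1.839e+00 -1.000e-03  9.990e-01  7.370e-01]
6.275 [424.82 290.34 267.63] [ 1.000e-04  7.965e-01  6.047e-01 -3.000e-04] [ 0.8  1.  -0.3] 0.4695408547602142 [ 0.464  0.304  1.839 -0.     0.999  0.737]
```

View pics/m4.png

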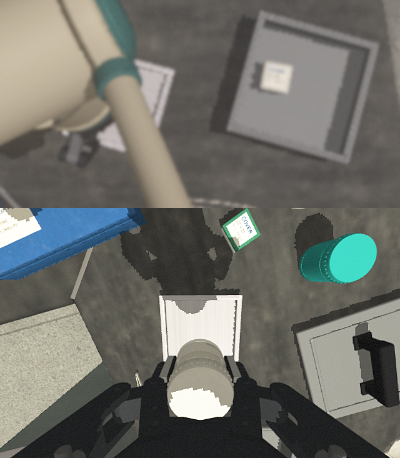

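The jar is over the tray. I'll lower it and watch the force.

>>> drive_tool --pt "0 0 0 0 0 2 35" --pt "0 0 0 0 0 4 35" --pt "0 0 0 0 0 5.5 35" --pt "0 0 0 0 0 6.7 35" --pt "0 0 0 0 0 7.4 35" --pt "0 0 0 0 0 7.7 35" --pt "0 0 0 0 0 7.9 35" --pt "0 0 0 0 0 7.9 35" --pt "0 0 0 0 0 7.9 35"

```text
clock: 7.45
tool_pos: [424.9, 291.3, 189.0]
tcp_rot: [0.0, 0.796, 0.605, 0.0]
contact_force: [-0.4, 0.1, -0.9]
finger_gap: 0.469
```

>>> drive_tool --pt "0 0 0 0 0 0.05 35" --pt "0 0 0 0 0 0.1 35" --pt "0 0 0 0 0 0.15 35" --pt "0 0 0 0 0 0.15 35"

```text
clock: 7.95
tool_pos: [424.8, 291.3, 187.4]
tcp_rot: [0.0, 0.796, 0.605, 0.0]
contact_force: [-0.8, 0.2, 2.3]
finger_gap: 0.472
```

Light contact, so the jar is standing on the floor of the tray. Next I release, then rise.

>>> drive_tool --pt "0 0 0 0 0 0 55" --pt "0 0 0 0 0 0 70" --pt "0 0 0 0 0 0 70" --pt "0 0 0 0 0 0 70" --pt "0 0 0 0 0 -2 70" --pt "0 0 0 0 0 -5 70" --pt "0 0 0 0 0 -10 70" --pt "0 0 0 0 0 -14 70" --pt "0 0 0 0 0 -15 70" --pt "0 0 0 0 0 -15 70"

```text
clock: 9.2
tool_pos: [424.6, 291.2, 337.2]
tcp_rot: [0.0, 0.796, 0.605, 0.0]
contact_force: [-0.8, 0.4, -1.0]
finger_gap: 0.7
```

```bash
python3 look.py w5 wrist; python3 look.py s5 scene; python3 - <<'E'
from h import *
a=cv2.imread("pics/s5.png")[150:320,230:480];b=cv2.imread("pics/w5.png")
cv2.imwrite("pics/m5.png",np.vstack([cv2.resize(a,(500,340)),cv2.resize(b[50:300,160:480],(320,250))if 0 else cv2.resize(b[:320],(500,250))]))
E
```

```text
9.2 [424.65 291.15 337.23] [1.000e-04 7.962e-01 6.051e-01 3.000e-04] [-0.8  0.4 -1. ] 0.6998287259353008 [ 0.466  0.235  1.739 -0.     1.167  0.737]
9.25 [424.35 290.99 336.2 ] [-1.000e-04  7.962e-01  6.051e-01 -9.000e-04] [-0.8 -0.5 -0.9] 0.6970565210434796 [ 0.466  0.236  1.741 -0.     1.167  0.737]
```

View pics/m5.png

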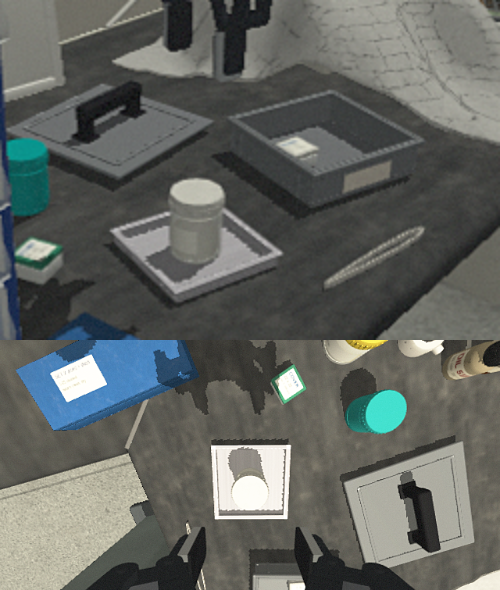

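The jar stands upright near the tray's centre. Now I'll hover over the lid handle.

```bash
python3 - <<'E'
from h import *
go(np.array([424.6,291,337.2]),np.radians(-15.6),[(625,192,325,4.8)])
E
```

```text
wz -0.356 shift cm [-4.15 21.96  1.22]
```

>>> drive_tool --pt "0 0 -0.05 -0.6 3 0 60" --pt "0 0 -0.13 -1.5 8 0.4 60" --pt "0 0 -0.22 -2.6 13.5 0.8 60" --pt "0 0 -0.31 -3.6 19 1.2 60" --pt "0 0 -0.356 -4.15 22 1.2 60" --pt "0 0 -0.356 -4.15 22 1.2 60" --pt "0 0 -0.356 -4.15 22 1.2 60" --pt "0 0 -0.356 -4.15 22 1.2 60"

```text
clock: 10.3
tool_pos: [624.5, 193.0, 324.7]
tcp_rot: [-0.001, 0.676, 0.737, -0.001]
contact_force: [-1.2, -0.1, 0.9]
finger_gap: 0.594
```

```bash
python3 look.py w6 wrist; python3 - <<'E'
import cv2
b=cv2.imread("pics/w6.png");cv2.imwrite("pics/w6c.png",cv2.resize(b[60:260,200:440],None,fx=3,fy=3,interpolation=cv2.INTER_CUBIC))
E
```

```text
10.3 [624.46 193.05 324.69] [-6.000e-04  6.761e-01  7.368e-01 -7.000e-04] [-1.2 -0.1  0.9] 0.5941075314040383 [0.193 0.443 1.449 0.    1.252 0.107]
```

View pics/w6c.png

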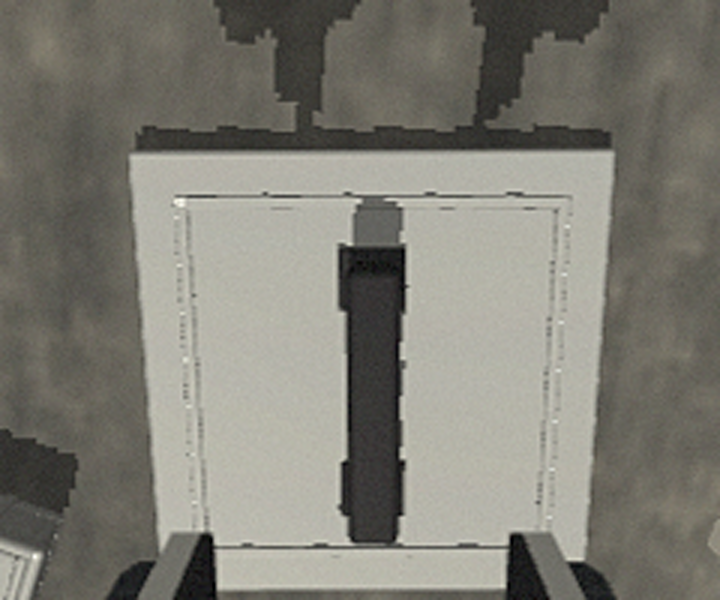

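In the enlarged crop the handle bar's top runs from (374,275) to (373,542), which is full-image (324.6,152) to (324.4,241). The plate's far corners are at (243,111) and (405,110).

```bash
python3 - <<'E'
from h import *
np.set_printoptions(precision=1,suppress=True)
s,d=pickle.load(open("w6.pkl","rb"));T=pickle.load(open("top0.pkl","rb"))
P=np.array([plane(d,u,13,s) for u in[(243.3,110.7),(404.7,110),(395,256),(254.3,256)]]);print(P,P.mean(0),[np.degrees(np.arctan2(v[1],v[0]))%90 for v in np.roll(P,-1,0)-P])
a,b=plane(d,(324.6,150.5),47,s),plane(d,(324.4,240.5),47,s);print(a,b,(a+b)/2,np.degrees(np.arctan2(*(a-b)[1::-1])))
print(tri([ray(d,(324.5,194),s),ray(T,(329,150))]),depth(d,(324.5,196),s))
print(tri([ray(d,(243.3,110.7),s),ray(T,(285.3,119.3))]),tri([ray(d,(404.7,110),s),ray(T,(291.3,198))]))
E
```

```text
[[547.  258.4  13. ]
 [695.5 271.7  13. ]
 [710.3 123.   13. ]
 [560.2 109.9  13. ]] [628.3 190.8  13. ] [np.float64(5.114607641293574), np.float64(5.686758073875112), np.float64(4.9773807634432785), np.float64(5.088245207485016)]
[624.4 232.7  47. ] [631.7 150.1  47. ] [628.  191.4  47. ] 95.01672992357871
(array([627.9, 192. ,  36.3]), [np.float64(0.3649337338964397), np.float64(0.3649337338963602)]) [628.  192.5  45.8]
(array([608.3, 255.6, 246.8]), [np.float64(7.224440256520693), np.float64(7.224440256520681)]) (array([ 384.6,  203.2, 1021.6]), [np.float64(50.391670900190896), np.float64(50.39167090019103)])
```

>>> drive_tool --pt "0 0 0 -0.15 0.24 4 60" --pt "0 0 0 -0.15 0.24 8 60" --pt "0 0 0 -0.15 0.24 11 60" --pt "0 0 0 -0.15 0.24 12.8 60" --pt "0 0 0 -0.15 0.24 13.2 60" --pt "0 0 0 -0.15 0.24 13.2 60" --pt "0 0 0 -0.15 0.24 13.2 60"

```text
clock: 11.22
tool_pos: [628.7, 191.2, 194.6]
tcp_rot: [0.001, 0.676, 0.737, 0.001]
contact_force: [1.1, -0.7, 0.4]
finger_gap: 0.599
```

```bash
python3 look.py w7 wrist
```

```text
11.225 [628.72 191.23 194.6 ] [0.0008 0.6764 0.7365 0.001 ] [ 1.1 -0.7  0.4] 0.5992046836805074 [ 0.189  0.563  1.596 -0.     0.981  0.104]
```

View pics/w7.png

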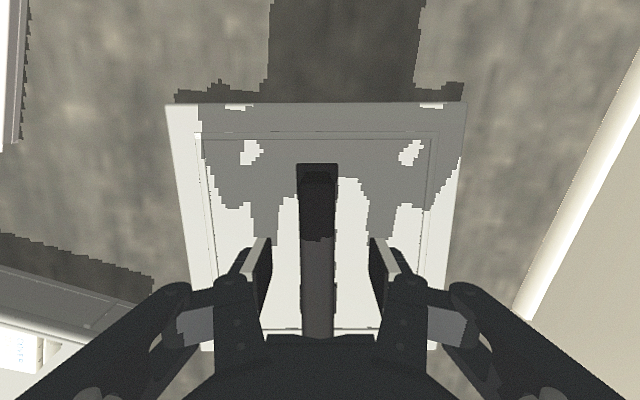

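The bar (columns 297–338) is centred between the pads at 262 and 377. I'll close on it.

>>> drive_tool --pt "0 0 0 0 0 0.15 40" --pt "0 0 0 0 0 0.15 30" --pt "0 0 0 0 0 0.15 10" --pt "0 0 0 0 0 0.15 5" --pt "0 0 0 0 0 0.15 5" --pt "0 0 0 0 0 0.15 5" --pt "0 0 0 0 0 0.15 5" --force 80

```text
clock: 12.15
tool_pos: [628.3, 191.1, 192.0]
tcp_rot: [0.0, 0.676, 0.737, 0.0]
contact_force: [0.5, -0.5, 4.5]
finger_gap: 0.172
```

>>> drive_tool --pt "0 0 0 0 0 -0.5 5" --pt "0 0 0 0 0 -1.5 5" --pt "0 0 0 0 0 -3 5" --pt "0 0 0 0 0 -5 5" --pt "0 0 0 0 0 -7 5" --pt "0 0 0 0 0 -8 5" --pt "0 0 0 0 0 -8 5" --pt "0 0 0 0 0 -8 5"

```text
clock: 13.15
tool_pos: [627.8, 191.0, 271.0]
tcp_rot: [-0.0, 0.676, 0.737, -0.001]
contact_force: [0.1, -1.6, -2.2]
finger_gap: 0.171
```

```bash
python3 look.py w8 wrist; python3 look.py s8 scene; python3 - <<'E'
from h import *
a=cv2.imread("pics/s8.png")[100:290,200:480];b=cv2.imread("pics/w8.png")
cv2.imwrite("pics/m8.png",np.vstack([cv2.resize(a,(500,340)),cv2.resize(b,(500,250))]))
E
```

```text
13.15 [627.82 191.   271.  ] [-4.000e-04  6.764e-01  7.365e-01 -6.000e-04] [ 0.1 -1.6 -2.2] 0.1709294629691853 [ 0.189  0.488  1.513 -0.     1.141  0.104]
13.2 [627.79 190.98 270.75] [-5.000e-04  6.764e-01  7.365e-01 -8.000e-04] [-0.4 -0.1 -2.1] 0.1707929375080113 [ 0.189  0.489  1.514 -0.     1.141  0.104]
```

View pics/m8.png

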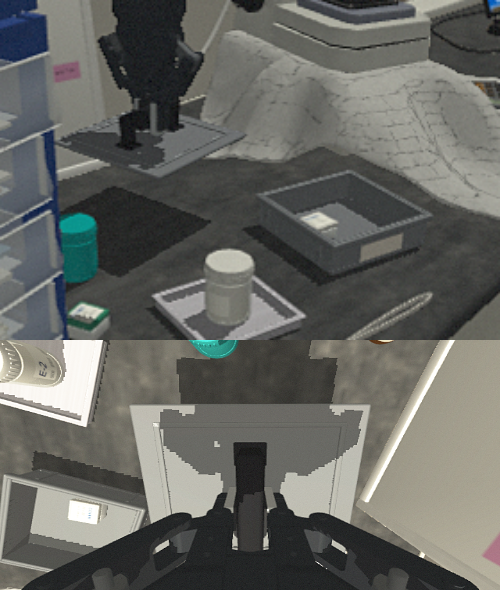

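```bash
python3 - <<'E'
from h import *
go(np.array([627.9,191.0,271]),np.radians(4.87),[(442,84.6,275,-15.7)])
E
```

```text
wz 0.359 shift cm [ -9.02 -19.43  -0.4 ]
```

>>> drive_tool --pt "0 0 0.03 -0.8 -1.8 -0.3 5" --pt "0 0 0.08 -2 -4.3 -0.4 5" --pt "0 0 0.14 -3.5 -7.5 -0.4 5" --pt "0 0 0.2 -5 -10.8 -0.4 5" --pt "0 0 0.26 -6.5 -14 -0.4 5" --pt "0 0 0.31 -7.9 -17 -0.4 5" --pt "0 0 0.345 -8.7 -18.8 -0.4 5" --pt "0 0 0.359 -9 -19.4 -0.4 5" --pt "0 0 0.359 -9 -19.4 -0.4 5" --pt "0 0 0.359 -9 -19.4 -0.4 5"

```text
clock: 14.5
tool_pos: [443.7, 85.2, 275.8]
tcp_rot: [0.0, 0.797, 0.604, 0.001]
contact_force: [0.1, -0.1, -2.7]
finger_gap: 0.172
```

```bash
python3 look.py w9 wrist; python3 look.py t9 top; python3 look.py s9 scene; python3 - <<'E'
from h import *
a=cv2.imread("pics/s9.png")[110:300,260:500];c=cv2.imread("pics/t9.png")[150:340,220:460]
cv2.imwrite("pics/m9.png",np.vstack([cv2.resize(a,None,fx=1.5,fy=1.5),cv2.resize(c,None,fx=1.5,fy=1.5)]))
E
```

```text
14.5 [443.71  85.17 275.84] [4.00e-04 7.97e-01 6.04e-01 7.00e-04] [ 0.1 -0.1 -2.7] 0.17158046470684696 [0.035 0.21  1.955 0.    0.975 0.309]
14.55 [443.57  85.24 275.75] [3.000e-04 7.969e-01 6.041e-01 5.000e-04] [ 0.  -0.2 -1.8] 0.1744475946429343 [0.036 0.21  1.956 0.    0.975 0.309]
14.6 [443.39  85.19 275.68] [2.000e-04 7.969e-01 6.041e-01 3.000e-04] [ 0.2 -0.3 -1.2] 0.1704164127850141 [0.035 0.21  1.956 0.    0.975 0.309]
```

View pics/m9.png

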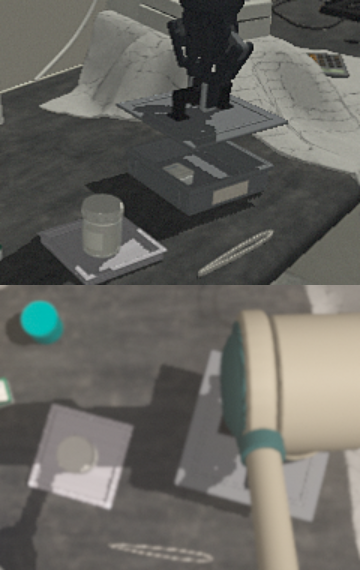

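View pics/w9.png

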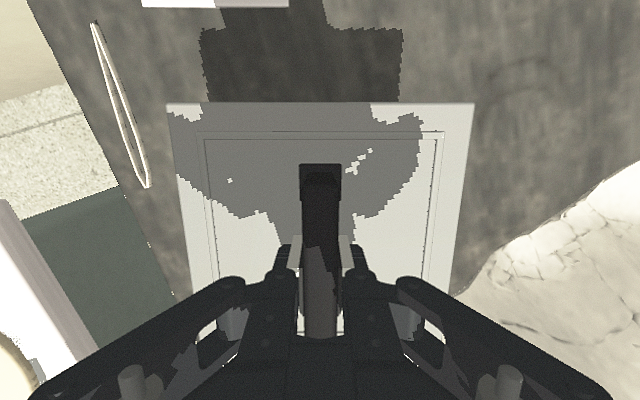

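The lid is level, squared up and over the tub. I'll lower it.

>>> drive_tool --pt "0 0 0 -0.05 -0.1 1 5" --pt "0 0 0 -0.05 -0.1 2 5" --pt "0 0 0 -0.05 -0.1 3 5" --pt "0 0 0 -0.05 -0.1 3.8 5" --pt "0 0 0 -0.05 -0.1 4.3 5" --pt "0 0 0 -0.05 -0.1 4.8 5" --pt "0 0 0 -0.05 -0.1 5.2 5" --pt "0 0 0 -0.05 -0.1 5.4 5" --pt "0 0 0 -0.05 -0.1 5.4 5" --pt "0 0 0 -0.05 -0.1 5.4 5"

```text
clock: 15.9
tool_pos: [441.5, 84.7, 221.8]
tcp_rot: [0.0, 0.797, 0.604, 0.0]
contact_force: [0.2, -0.3, -0.8]
finger_gap: 0.176
```

>>> drive_tool --pt "0 0 0 0 0 0.05 5" --pt "0 0 0 0 0 0.1 5" --pt "0 0 0 0 0 0.15 5" --pt "0 0 0 0 0 0.2 5" --pt "0 0 0 0 0 0.2 5"

```text
clock: 16.52
tool_pos: [441.4, 84.7, 220.0]
tcp_rot: [0.0, 0.797, 0.604, 0.0]
contact_force: [-1.1, -1.2, 2.9]
finger_gap: 0.17
```

Contact came at the expected height. I'll release and withdraw.

>>> drive_tool --pt "0 0 0 0 0 0 30" --pt "0 0 0 0 0 0 55" --pt "0 0 0 0 0 0 55" --pt "0 0 0 0 0 0 55" --pt "0 0 0 0 0 -1 55" --pt "0 0 0 0 0 -3 55" --pt "0 0 0 0 0 -6 55" --pt "0 0 0 0 0 -10 55" --pt "0 0 0 0 0 -12 55" --pt "0 0 0 0 0 -12 55" --pt "0 0 0 0 0 -12 55"

```text
clock: 17.9
tool_pos: [440.9, 84.7, 339.1]
tcp_rot: [-0.0, 0.797, 0.604, -0.001]
contact_force: [-0.5, -0.2, -0.0]
finger_gap: 0.55
```

```bash
python3 look.py w10 wrist; python3 look.py s10 scene; python3 - <<'E'
from h import *
a=cv2.imread("pics/s10.png")[160:310,260:480]
cv2.imwrite("pics/s10c.png",cv2.resize(a,None,fx=3.6,fy=3.6,interpolation=cv2.INTER_CUBIC))
E
```

```text
17.9 [440.91  84.7  339.12] [-3.000e-04  7.970e-01  6.039e-01 -5.000e-04] [-0.5 -0.2 -0. ] 0.5498544831161934 [ 0.035  0.137  1.863 -0.     1.142  0.309]
17.95 [440.86  84.7  338.75] [-6.000e-04  7.970e-01  6.039e-01 -9.000e-04] [ 0.2 -0.3  0. ] 0.5464092225223987 [ 0.035  0.138  1.864 -0.     1.142  0.309]
```

View pics/w10.png

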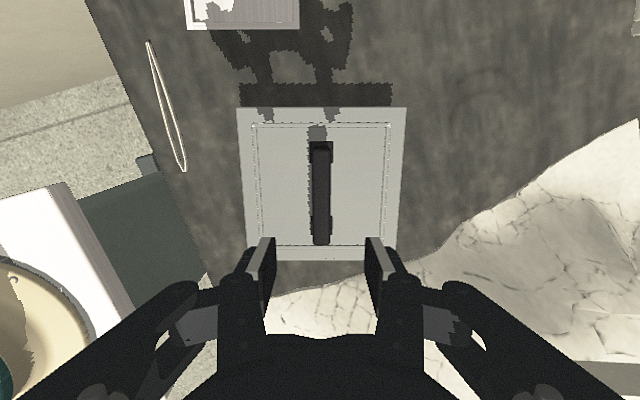

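View pics/s10c.png

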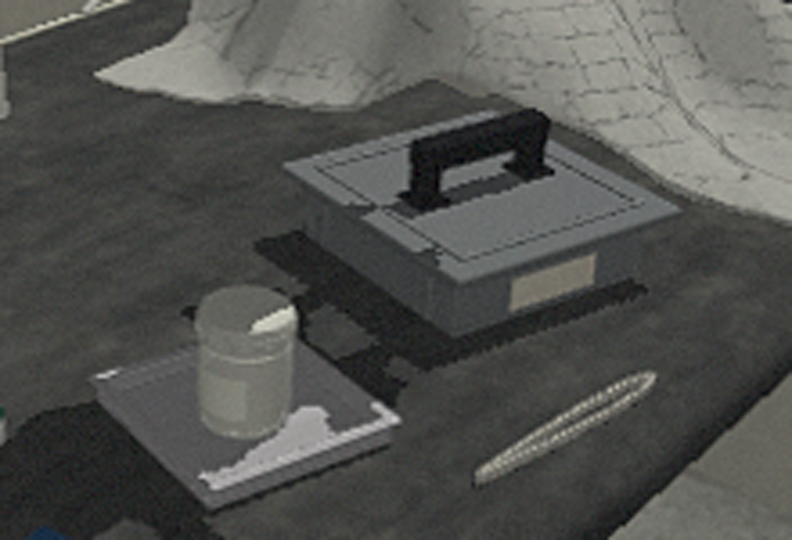

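The lid lies flush on the tub and the jar stands upright in the tray. As a numeric check, I'll fit the lid plate to wrist depth and locate the jar from the earlier post-release view.

```bash
python3 - <<'E'
from h import *
np.set_printoptions(precision=2,suppress=True)
s,d=pickle.load(open("w10.pkl","rb"))
P=[]
for u in range(262,385,6):
  for v in range(130,240,6):
    if not 300<u<345 and d["range_z"][v,u]>0:P.append(depth(d,(u,v),s))
P=np.array(P);A=np.c_[P[:,:2]-P[:,:2].mean(0),np.ones(len(P))];c,*_=np.linalg.lstsq(A,P[:,2],rcond=None)
print("plate z",c[2],"expect 41; tilt deg",np.degrees(np.hypot(*c[:2])),"rms",np.std(P[:,2]-A@c))
Q=np.array([plane(d,u,41,s) for u in[(237,107),(407,107.5),(396,261),(246,261)]]);print("lid centre",Q.mean(0),"tub 442,84.6")
s5,d5=pickle.load(open("w5.pkl","rb"));S=pickle.load(open("s5.pkl","rb"))[1]
j=(250/500*640,490-340+0);uv=(320,(492-340)/250*320)
print("jar top",plane(d5,uv,57,s5),depth(d5,uv,s5))
k=[(211,444),(291,444),(288,518),(214,518)]
print("tray",np.mean([plane(d5,(x*1.28,(y-340)*1.28),12,s5) for x,y in k],0))
E
```

```text
plate z 42.50564488871239 expect 41; tilt deg 0.8353525036550732 rms 18.110378119484928
lid centre [442.11  83.68  41.  ] tub 442,84.6
jar top [425.24 291.28  57.  ] [425.35 291.68  58.47]
tray [426.51 290.91  12.  ]
```

```bash
python3 - <<'E'
from h import *
s,d=pickle.load(open("w10.pkl","rb"))
P=np.array([depth(d,(u,v),s) for u in range(258,388,4) for v in range(116,236,4) if not 300<u<345])
for _ in range(4):
    A=np.c_[P[:,:2]-P[:,:2].mean(0),np.ones(len(P))];c,*_=np.linalg.lstsq(A,P[:,2],rcond=None)
    r=P[:,2]-A@c;print(len(P),c[2],np.degrees(np.hypot(*c[:2])),r.std());P=P[abs(P[:,2]-np.median(P[:,2]))<8] if len(P)>0 else P
E
```

```text
660 40.08052044203412 0.021913618364063043 0.472600168295357
660 40.08052044203412 0.021913618364063043 0.472600168295357
660 40.08052044203412 0.021913618364063043 0.472600168295357
660 40.08052044203412 0.021913618364063043 0.472600168295357
```

The plate top is at 40.1 mm (41 expected) with 0.02° of tilt, so the lid is seated. Handing in.

```bash
python3 -c "
from station import bot
print(bot.finish_job())"
```

```text
the job is handed in; nothing more can be done
None
```

I moved the jar from the tub to the steel tray, keeping it upright, then put the lid on the tub. I handed the job in at about 18 s of the 59 s allowed, with the gripper raised clear of everything.

| Last check | Measured | Wanted |
|---|---|---|
| Jar to tray centre | about 1–2 mm | under 45 mm |
| Lid plate top height | 40.1 mm | 41 mm |
| Lid tilt | 0.02° | under 2° |
| Lid to tub centre | about 1 mm | under 20 mm |

- **Jar:** I measured its place just after release. It still looked upright in the last scene picture, but I did not measure its tilt.
- **Lid:** It touched down at the expected height, with a force change of about 4 N.
- **First lid fit:** My first depth fit of the lid gave 42.5 mm and 0.8° with 18 mm scatter. I put this down to stray readings; repeating it over a smaller area gave the figures above with 0.5 mm scatter.
- **Cameras:** The scene camera placed the tub about 5–7 mm from where the other two did. The top and wrist cameras agreed within about 3 mm, so I relied on the wrist camera.

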